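Clear the filter box, pack the vacuum filters in it and close up the row

TASK

The brush and the nozzle are lying across the blue filter box: first clear them into the grey tray, both lying flat in it side by side. Then stand every pleated filter (there may be two to four) upright in the box in a single row starting at the end away from the orange slider, and finally push the slider along by its tab until it comes up firm, so that filters, end wall and slider are snug with no gaps. Leave the cup, bottle and jar alone.

Things in the scene. Friction and masses are not known exactly. Their poses are not given: they have to be found in the camera images.
- filter_box: fixed blue open box, 70 x 310 mm outside, 32 mm high, walls and floor 5 mm thick (inside 60 x 300 mm, inner floor 5 mm up). Origin: centre of its underside on the bench; its y axis runs along its length, its x axis across. The filters stand in one row along y against the end wall at -y (inner face at y = -150 mm).
- follower (a joint): orange sliding end block in the box. 0 = fully back at the box's +y end (front face at y = +112 mm); grows (m) as it slides towards -y, at most 0.20. About 1.5 N of friction; stays where left. Block 54 mm wide, 36 mm long (y), top 50 mm above the bench; on it an upright tab 30 mm wide (x), 12 mm thick (y), 50 to 92 mm above the bench. Starts at 0 to 0.015.
- face (a point): centre of the follower's flat front face (the face towards the filters), 36 mm above the bench; axes as the box's
- tab (a point): grip point in the follower's orange tab: 28 mm behind the front face, 78 mm above the bench, 14 mm below the tab's top; axes as the box's
- tool_tray: fixed grey open tray, 150 x 260 mm outside, 25 mm high, walls and floor 5 mm thick (inside 140 x 250 mm). Origin: centre of its underside on the bench; y along its length.
- brush: stiff brush, 160 mm long, beech handle bar 28 mm wide and 22 mm high, white nylon bristle block pointing up on the +x end (x = 28 to 78 mm, its top 36 mm above the underside). Origin: centre of the underside, near its centre of mass; x along the length, z up. Starts lying across the box walls, underside 32 mm up.
- brush_mid (a point): point in the middle of the brush handle, 11 mm above its underside
- nozzle: clear crevice nozzle, 160 mm long: flat part 26 mm wide and 22 mm high from x = -46 to +80 mm (a black strip on its top rises 2.5 mm), round collar 34 mm across from x = -80 to -46 mm. Origin: centre of the underside, near its centre of mass; x along the length, z up. Starts lying across the box walls, underside 32 mm up.
- nozzle_mid (a point): point in the middle of the nozzle's flat part, 11 mm above its underside
- cyclone_cup: bystander: grey plastic cup, 100 mm across, 130 mm high; origin centre of underside
- spray: bystander: white bottle with green cap, 64 mm across, 170 mm high; origin centre of underside
- jar: bystander: glass jar, 66 mm across, 70 mm high; origin centre of underside
- filter1: round white pleated filter with a black top cap, 52 mm diameter, 84 mm tall, heavy rubber foot 16 mm thick, about 0.11 to 0.22 kg, standing on the bench; origin centre of underside, z up. May be absent.
- filter2: round white pleated filter with a black top cap, 52 mm diameter, 84 mm tall, heavy rubber foot 16 mm thick, about 0.11 to 0.22 kg, standing on the bench; origin centre of underside, z up. May be absent.
- filter3: square white pleated filter with a grey top cap, 52 x 52 mm, 76 mm tall, heavy rubber foot 16 mm thick, about 0.11 to 0.22 kg, standing on the bench; origin centre of underside, z up, x and y square to its sides. May be absent.
- filter4: square white pleated filter with a grey top cap, 52 x 52 mm, 76 mm tall, heavy rubber foot 16 mm thick, about 0.11 to 0.22 kg, standing on the bench; origin centre of underside, z up, x and y square to its sides. May be absent.

How it is judged:
On the way, in this order (a step that is already met when the one before it is completed fails the run):
1. brush and nozzle both lie flat in the tray (x of brush_mid in the frame of tool_tray between -0.068 and 0.068 m and y of brush_mid in the frame of tool_tray between -0.075 and 0.075 m and z of brush_mid in the frame of tool_tray between 0 and 0.032 m and angle between brush's own x axis and vertical between 1.48 and 1.66 rad and x of nozzle_mid in the frame of tool_tray between -0.068 and 0.068 m and y of nozzle_mid in the frame of tool_tray between -0.075 and 0.075 m and z of nozzle_mid in the frame of tool_tray between 0 and 0.032 m and angle between nozzle's own x axis and vertical between 1.48 and 1.66 rad), for 0.2 s.
2. every filter stands upright on the floor of the box (x of filter1 in the frame of filter_box between -0.012 and 0.012 m and y of filter1 in the frame of filter_box between -0.152 and 0.13 m and z of filter1 in the frame of filter_box between -0.003 and 0.012 m and angle between each of filter1, filter2, filter3, filter4's own z axis and vertical below 0.12 rad and x of filter2 in the frame of filter_box between -0.012 and 0.012 m and y of filter2 in the frame of filter_box between -0.152 and 0.13 m and z of filter2 in the frame of filter_box between -0.003 and 0.012 m and x of filter3 in the frame of filter_box between -0.012 and 0.012 m and y of filter3 in the frame of filter_box between -0.152 and 0.13 m and z of filter3 in the frame of filter_box between -0.003 and 0.012 m and x of filter4 in the frame of filter_box between -0.012 and 0.012 m and y of filter4 in the frame of filter_box between -0.152 and 0.13 m and z of filter4 in the frame of filter_box between -0.003 and 0.012 m), for 0.2 s.
3. the slider has closed the row: no gaps ((y of filter1 in the frame of filter_box between -0.128 and -0.119 m or y of filter2 in the frame of filter_box between -0.128 and -0.119 m or y of filter3 in the frame of filter_box between -0.128 and -0.119 m or y of filter4 in the frame of filter_box between -0.128 and -0.119 m) and (y of filter1 in the frame of filter_box between -0.128 and -0.119 m or y of filter1 in the frame of filter_box between -0.076 and -0.067 m or y of filter1 in the frame of filter_box between -0.024 and -0.015 m or y of filter1 in the frame of filter_box between 0.028 and 0.037 m) and (y of filter2 in the frame of filter_box between -0.128 and -0.119 m or y of filter2 in the frame of filter_box between -0.076 and -0.067 m or y of filter2 in the frame of filter_box between -0.024 and -0.015 m or y of filter2 in the frame of filter_box between 0.028 and 0.037 m) and (y of filter3 in the frame of filter_box between -0.128 and -0.119 m or y of filter3 in the frame of filter_box between -0.076 and -0.067 m or y of filter3 in the frame of filter_box between -0.024 and -0.015 m or y of filter3 in the frame of filter_box between 0.028 and 0.037 m) and (y of filter4 in the frame of filter_box between -0.128 and -0.119 m or y of filter4 in the frame of filter_box between -0.076 and -0.067 m or y of filter4 in the frame of filter_box between -0.024 and -0.015 m or y of filter4 in the frame of filter_box between 0.028 and 0.037 m) and (y of each of filter1, filter2, filter3, filter4 in the frame of filter_box below -0.063 m or y of filter1 in the frame of filter_box between -0.076 and -0.067 m or y of filter2 in the frame of filter_box between -0.076 and -0.067 m or y of filter3 in the frame of filter_box between -0.076 and -0.067 m or y of filter4 in the frame of filter_box between -0.076 and -0.067 m) and (y of each of filter1, filter2, filter3, filter4 in the frame of filter_box below -0.011 m or y of filter1 in the frame of filter_box between -0.024 and -0.015 m or y of filter2 in the frame of filter_box between -0.024 and -0.015 m or y of filter3 in the frame of filter_box between -0.024 and -0.015 m or y of filter4 in the frame of filter_box between -0.024 and -0.015 m) and y of any of filter1, filter2, filter3, filter4 in the frame of face above -0.0295 m), for 0.2 s.
At the end, for the whole second after the job is handed in: Brush and nozzle lie level on the tray floor. Every filter stands upright (0.12 rad) on the box floor in one row from the -y end wall, each within 5 mm of its place in a gapless row (52 mm each); the slider face is within 3.5 mm of the last filter. All released and at rest (all of step 1 and all of step 2 and all of step 3 and linear speed of each of filter1, filter2, filter3, filter4, brush, nozzle below 0.03 m/s); the robot touches nothing.
It fails at once if the grey cup is pushed away or knocked over (distance of cyclone_cup from where it was at the start of the episode above 0.04 m or angle between cyclone_cup's own z axis and vertical above 0.5 rad).
It fails at once if the spray bottle is pushed away or knocked over (distance of spray from where it was at the start of the episode above 0.04 m or angle between spray's own z axis and vertical above 0.5 rad).
It fails at once if the jar is pushed away or knocked over (distance of jar from where it was at the start of the episode above 0.04 m or angle between jar's own z axis and vertical above 0.5 rad).
Of filter1, filter2, filter3, filter4 only 2 to 4 are there at a start; the rules pass over those that are not, and their reading is None.
At some moment in a run one of filter1, filter2, filter3, filter4 may be knocked a few centimetres aside while the robot is not near it.
It also fails if it takes over 210 s, if anything falls off the work surface, if the arm or the gripper's body presses on something with over 40 N, if the wrist force passes 120 N, or if a joint passes its speed limit or range.

ROBOT

A 7-joint arm with a two-finger parallel gripper is mounted at the origin on the work surface. World frame = base frame: x ahead of the robot, y to its left, z up, the work surface at z = 0. Lengths are in m, angles in rad, forces in N, time in s.
With the tool pointing down it reaches from about 0.4 to 0.875 m from the base axis. Payload 4.4 kg.
Tool frame: the origin (TCP) lies on the centre line of the jaws, within the pads' length; the fingertips stand 25 mm ahead of it and the grasp point (between the pads) lies 6 mm ahead of it (r.tcp_to_tips is the z of the fingertips in the tool frame, in m); z points along the fingers, y is the line along which they close (so a half turn about z gives the same grasp; the last joint's range is limited). The gripper opens to 85 mm and grips with 20 to 120 N. Pads are 22 mm wide; open, the fingers measure 114 mm over their backs; the gripper's body (76 mm by 85 mm) begins 54 mm behind the grasp point. The pads swing forward as they close: fully open they stand 13 mm farther back than shut.
Start: joints at [-1.242, 0.628, 0.038, 1.517, -0.027, 0.996, -0.02], TCP at [0.25, 0.6, 0.256] pointing down, gripper open.
Joint ranges: [-3.06, 3.06], [-0.37, 2.12], [-1.25, 1.32], [0.18, 2.47], [-1.1, 4.24], [0.23, 1.98], [-2.94, 2.94]. Speed limits (rad/s): [2.57, 2.57, 3.14, 3.14, 3.14, 3.14, 3.14].

INTERFACE

Orientations are given as [roll, pitch, yaw] about the fixed x, y, z axes, in that order (R = Rz(yaw) Ry(pitch) Rx(roll)).
In Python, from cell import r gives the robot as it stands.
- The arm moves only by the shell command python3 -m inch 'ROWS' [FORCE]. ROWS is text: rows parted by semicolons, each of 5 numbers parted by spaces: the opening, from 0 (shut) to 1 (fully open), then the shift along the tool's x, y, z scaled (see below), then the turn about the tool's z scaled (see below). In form: gripper tx ty tz spin; .... A call has 1 to 20 rows; each row is the pose to reach, as a shift and turn from the pose commanded when the call began, along the tool's axes at that moment; what a row does not reach only later rows make up. The controller multiplies each number of a shift by 0.8 m and each number of a turn by 90 degrees. A row lasts 1/12 s, in which the tool goes at most 41.7 mm and 7.16 degrees, less where a joint would pass 70% of its speed; a pose out of reach is approached as far as the arm can. A call with a number of a shift or a turn outside -1 to 1 is refused whole. A call with a gripper value outside its range is refused whole. The fingers move at their own pace and stop on an object; FORCE is the grip in N (left out, the last holds). Time passes only in rows, so rows that repeat a pose let the fingers close. It gives the time, the measured TCP pose, the force, the opening and the grip force at its end, in the units of the state.
- r.read_state(): the state, without advancing time (a new reading comes with each control period).
- r.read_camera(name): name is "side" or "top"; returns a dict with "color" (384x512x3 uint8, blue, green, red), "fx", "fy", "cx", "cy" (pixels), "origin" and "rotation" of the camera in the world. Camera axes: x right, y down, z forward; pixel columns grow to the right and rows downward; lengths in m; the calibration is good to about 2 mm. A picture is of the moment at which its call begins. There is no depth.
- r.finish_job(): hands the job in; it is judged then, once.
Trained networks look in a picture, given as the dict that the camera call returned (one of the last four; its "shot" number tells which), for a name from the list of things; names that differ only in an ending like _2 or _b are one class to them, and where a whole thing is asked for, a point or a joint stands for the part that bears it (a point fixed in the world has none). Each returns a list of dicts, best first, with "score" (0 to 1); they miss things now and then, are a little off and sometimes report something else, mostly with a low value. They report only what shows in the picture. A call takes as long as a camera call.
- r.spot_in(picture, label): "at" ([x, y, z] in m, in the coordinates of the camera as it stood for that picture, good to about 4 mm: the middle of the surface that is visible of it).
- r.cut_out(picture, label): "mask" (384x512 bool, what is visible of it).
- r.spot_point(picture, label): "at" ([x, y, z] in m, in the coordinates of the camera as it stood for that picture, good to about 4 mm: a listed point, or the origin of a listed thing).
The state is a dict: "time_s": time; "qpos": joint angles; "joint_velocities": joint speeds; "effort": joint torques, N m; "eef_pos": TCP position; "eef_rot": TCP orientation; "wrist_force": force on the tool from outside, world axes, zero at the start; "wrist_torque": the same for the moment, N m; "width": opening from 0.0 (shut) to 1.0 (fully open); "grip_force": force on a finger pad.
Only numpy, scipy, OpenCV 4.12 (cv2) and the standard library are available. Lean on these libraries where they do the work, as an engineer would, in place of code of your own. Each camera call takes 0.05 s, during which the arm holds its last target. There are 200 camera calls.

## Working session

There is one attempt and no reset: what is moved stays moved. The work goes in short steps, Python scripts to look and compute and a shell command to move; the robot and the scene stay as the last step left them, time stands still between calls to the robot, and variables do not carry over. Pictures are saved under pics/ and viewed, at most 14 in all, crops included, and the job is handed in when it is done.

```bash
ls; mkdir -p pics
cat > h.py <<'E'
import numpy as np, cv2, sys
from cell import r
from scipy.spatial.transform import Rotation as Rn
def W(p,a): return np.array(p['origin'])+np.array(p['rotation'])@np.array(a)
def save(p,n): cv2.imwrite('pics/'+n+'.png',p['color'])
def pts(p,names):
    for n in names:
        for d in r.spot_point(p,n)[:3]:
            if d['score']>.3: print(n,round(d['score'],2),W(p,d['at']).round(4))
def ray(p,u,v,z):
    d=np.array(p['rotation'])@np.array([(u-p['cx'])/p['fx'],(v-p['cy'])/p['fy'],1]);o=np.array(p['origin'])
    return o+d*(z-o[2])/d[2]
ALL="filter_box follower face tab tool_tray brush brush_mid nozzle nozzle_mid cyclone_cup spray jar filter1 filter3".split()
E
python3 - <<'E'
from h import *
for c in("top","side"):
    p=r.read_camera(c);save(p,c+'0');print(c,np.round(p['origin'],3),p['fx'],np.round(p['rotation'],3).tolist());pts(p,ALL)
print(r.read_state())
E
```

```text
pics
top [ 0.392 -0.018  1.428] 369.53410238774853 [-2.993, 0.003, -1.59]
filter_box 0.61 [-2.4029 -2.8133 -1.3676]
filter_box 0.58 [-1.3073 -1.7177 -0.2719]Traceback (most recent call last):
  File "<stdin>", line 3, in <module>
  File "h.py", line 8, in pts
    for d in r.spot_point(p,n)[:3]:
             ~~~~~~~~~~~~^^^^^
ValueError: it knows: brush, brush_mid, cyclone_cup, face, filter, filter_box, jar, nozzle, nozzle_mid, spray, tab, tool_tray
```

```bash
cat > h.py <<'E'
import numpy as np, cv2, sys
from cell import r
from scipy.spatial.transform import Rotation as Rn
def RM(p): return Rn.from_euler('xyz',p['rotation']).as_matrix()
def W(p,a): return np.array(p['origin'])+RM(p)@np.array(a)
def save(p,n): cv2.imwrite('pics/'+n+'.png',p['color'])
def pts(p,names):
    for n in names:
        for d in r.spot_point(p,n)[:4]:
            if d['score']>.3: print(n,round(d['score'],2),W(p,d['at']).round(4))
def ray(p,u,v,z):
    d=RM(p)@np.array([(u-p['cx'])/p['fx'],(v-p['cy'])/p['fy'],1]);o=np.array(p['origin'])
    return o+d*(z-o[2])/d[2]
def pix(p,X):
    c=RM(p).T@(np.array(X)-p['origin']);return p['cx']+p['fx']*c[0]/c[2],p['cy']+p['fy']*c[1]/c[2]
ALL="filter_box face tab tool_tray brush brush_mid nozzle nozzle_mid cyclone_cup spray jar filter".split()
E
python3 - <<'E'
from h import *
for c in("top","side"):
    p=r.read_camera(c);save(p,c+'0');print(c,np.round(p['origin'],3),p['fx'],np.round(p['rotation'],3).tolist());pts(p,ALL)
print(r.read_state())
E
```

```text
top [ 0.392 -0.018  1.428] 369.53410238774853 [-2.993, 0.003, -1.59]
filter_box 0.78 [ 6.243e-01 -1.831e-01 -4.000e-04]
face 0.6 [ 0.6375 -0.0834  0.0364]
tab 0.55 [ 0.6343 -0.0569  0.0779]
tool_tray 0.84 [ 0.6201  0.1839 -0.0028]
brush 0.56 [ 0.644  -0.1245  0.0309]
brush_mid 0.71 [ 0.6396 -0.1291  0.0409]
brush_mid 0.61 [4.322e-01 4.592e-01 4.000e-04]
nozzle 0.58 [ 0.6205 -0.23    0.0309]
nozzle_mid 0.65 [ 0.6246 -0.2285  0.0403]
cyclone_cup 0.78 [ 0.432   0.4596 -0.003 ]
spray 0.66 [ 0.6206 -0.4451 -0.0018]
jar 0.62 [ 8.068e-01 -2.120e-02  1.000e-04]
filter 0.66 [ 0.4677 -0.079  -0.0021]
filter 0.52 [0.4699 0.0792 0.0005]
side [ 0.111 -0.653  0.899] 363.21150796651403 [-2.386, -0.005, -0.651]
filter_box 0.66 [ 0.6268 -0.186   0.0038]
face 0.8 [ 0.6291 -0.0867  0.0368]
tab 0.66 [ 0.631  -0.0569  0.0812]
tool_tray 0.64 [ 0.6212  0.1855 -0.    ]
brush 0.91 [ 0.6399 -0.1308  0.033 ]
brush_mid 0.92 [ 0.6425 -0.1268  0.0453]
nozzle 0.98 [ 0.6238 -0.2399  0.0304]
nozzle_mid 0.56 [ 0.6229 -0.2301  0.045 ]
cyclone_cup 0.81 [ 0.4266  0.4566 -0.0021]
spray 0.79 [ 6.264e-01 -4.442e-01  5.000e-04]
spray 0.69 [0.4225 0.46   0.0006]
jar 0.67 [ 0.8018 -0.0209  0.0012]
filter 0.85 [ 0.463  -0.0848 -0.001 ]
{'time_s': 1.4, 'qpos': array([-1.24180441,  0.62840104,  0.03848217,  1.51741163, -0.02704206,
        0.99627896, -0.0199584 ]), 'joint_velocities': array([ 0.00102989,  0.00112047,  0.00012385, -0.00068105,  0.00036024,
       -0.00139816,  0.00045889]), 'effort': array([-3.07618111e-04, -5.63265395e+01,  1.22561943e+00, -1.93782610e+01,
        1.09411933e-02,  1.64499881e-03,  6.16324826e-06]), 'eef_pos': array([0.24996163, 0.60003065, 0.25630868]), 'eef_rot': array([ 3.14157548e+00, -8.22462760e-05,  2.74680863e+00]), 'wrist_force': array([ 0.63355079,  0.11263066, -0.35171642]), 'wrist_torque': array([ 0.01251377, -0.02045247,  0.06634296]), 'grip_force': 0.0, 'width': 1.0009733828435028}
```

View pics/top0.png

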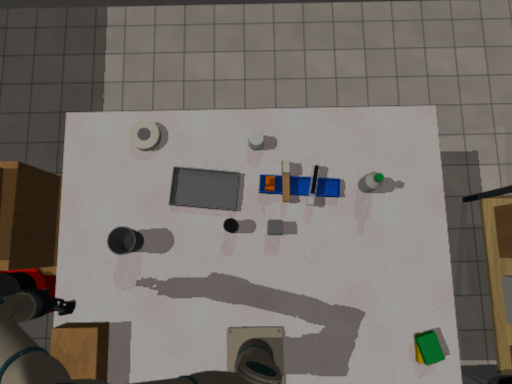

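View pics/side0.png

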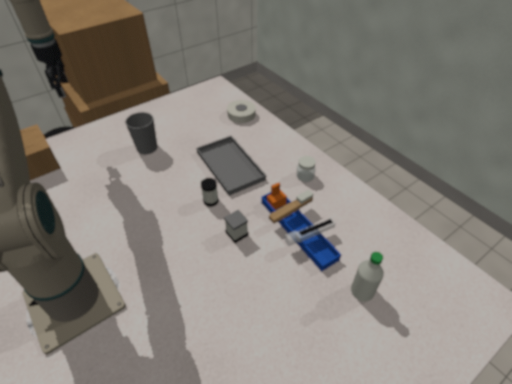

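```bash
cat >> h.py <<'E'
def rect(p,m,z):
    v,u=np.nonzero(m)
    g=np.array([ray(p,a,b,z)[:2] for a,b in zip(u,v)],np.float32)
    (c,s,a)=cv2.minAreaRect(g); print('   rect c',np.round(c,4),'size',np.round(s,4),'ang',round(a,1),'n',len(u))
    d=g-g.mean(0);w,V=np.linalg.eigh(d.T@d);print('   mean',g.mean(0).round(4),'axis deg',np.degrees(np.arctan2(V[1,1],V[0,1])).round(1))
E
python3 - <<'E'
from h import *
for c in("top","side"):
    p=r.read_camera(c)
    i=p['color'].astype(int);b=(i[...,0]>i[...,2]+60)&(i[...,0]>i[...,1]+40)
    b=cv2.morphologyEx(b.astype(np.uint8),cv2.MORPH_OPEN,np.ones((2,2)))
    print(c,'blue');rect(p,b,.032)
    for n,z in(('filter_box',.032),('tool_tray',.025),('brush',.054),('nozzle',.054),('filter',.076),('tab',.07)):
        for d in r.cut_out(p,n)[:3]:
            if d['score']>.3: print(c,n,round(d['score'],2));rect(p,d['mask'],z)
E
```

```text
top blue
   rect c [ 0.6201 -0.1849] size [0.3045 0.071 ] ang 85.7 n 909
   mean [ 0.6157 -0.2113] axis deg 86.9
top filter_box 0.55
   rect c [ 0.6256 -0.1832] size [0.309  0.0799] ang 85.0 n 1214
   mean [ 0.6241 -0.187 ] axis deg 85.5
top filter_box 0.54
   rect c [ 0.8062 -0.0167] size [0.0586 0.0806] ang 88.9 n 272
   mean [ 0.8052 -0.0168] axis deg -177.3
top tool_tray 0.91
   rect c [0.6209 0.1848] size [0.2657 0.1557] ang 83.8 n 2692
   mean [0.6214 0.1849] axis deg 84.2
top brush 0.78
   rect c [ 0.6419 -0.1271] size [0.0264 0.1613] ang 88.3 n 286
   mean [ 0.64   -0.1263] axis deg 178.6
top nozzle 0.86
   rect c [ 0.6239 -0.2304] size [0.0398 0.1655] ang 77.9 n 387
   mean [ 0.6201 -0.2281] axis deg 169.0
top filter 0.75
   rect c [0.4753 0.0795] size [0.0545 0.0513] ang 44.2 n 183
   mean [0.4752 0.0792] axis deg -151.7
top filter 0.59
   rect c [ 0.4668 -0.0781] size [0.0525 0.0488] ang 4.7 n 190
   mean [ 0.4667 -0.0785] axis deg -179.0
top filter 0.46
   rect c [ 0.6208 -0.2235] size [0.0354 0.1535] ang 81.3 n 323
   mean [ 0.6141 -0.2246] axis deg 168.6
top tab 0.55
  
[... 602 characters left out ...]
2
   rect c [0.6103 0.1734] size [0.2847 0.1657] ang 83.1 n 2352
   mean [0.6102 0.1635] axis deg 82.9
side brush 0.57
   rect c [ 0.6373 -0.1341] size [0.1773 0.051 ] ang 2.1 n 583
   mean [ 0.6384 -0.1358] axis deg -176.2
side nozzle 0.74
   rect c [ 0.6161 -0.2385] size [0.0379 0.1611] ang 77.9 n 517
   mean [ 0.6115 -0.2386] axis deg 168.6
side filter 0.82
   rect c [0.458  0.0534] size [0.1235 0.0509] ang 61.4 n 437
   mean [0.4581 0.0519] axis deg 63.4
side filter 0.69
   rect c [ 0.4493 -0.1085] size [0.1116 0.066 ] ang 60.9 n 572
   mean [ 0.4475 -0.1083] axis deg 60.8
side tab 0.8
   rect c [ 0.6145 -0.0837] size [0.0941 0.0606] ang 78.6 n 315
   mean [ 0.6149 -0.0901] axis deg 53.0
```

```bash
cat >> h.py <<'E'
def to(x,y,z,yaw):
    s=r.read_state();R=Rn.from_euler('xyz',s['eef_rot']).as_matrix()
    d=R.T@(np.array([x,y,z])-s['eef_pos'])
    y0=np.degrees(np.arctan2(R[1,0],R[0,0]));dy=(yaw-y0+180)%360-180
    print('t',round(s['time_s'],1),'pos',s['eef_pos'].round(4),'yaw',y0.round(1),'q7',s['qpos'][6].round(2),'w',round(s['width'],3),'-> shift',(d/.8).round(4),'spin',round(-dy/90,4),'rows>=',int(max(np.linalg.norm(d)/.0417,abs(dy)/7.16))+1)
E
python3 -c "
from h import *
to(.641,-.128,.15,178.5)"
```

```text
t 2.1 pos [0.25   0.6    0.2563] yaw 157.4 q7 -0.02 w 1.002 -> shift [-0.8012 -0.652   0.1328] spin -0.2347 rows>= 20
```

```bash
python3 -m inch '0.7 -0.801 -0.652 0.05 -0.235; 0.7 -0.801 -0.652 0.05 -0.235; 0.7 -0.801 -0.652 0.05 -0.235; 0.7 -0.801 -0.652 0.05 -0.235; 0.7 -0.801 -0.652 0.05 -0.235; 0.7 -0.801 -0.652 0.05 -0.235; 0.7 -0.801 -0.652 0.05 -0.235; 0.7 -0.801 -0.652 0.05 -0.235; 0.7 -0.801 -0.652 0.05 -0.235; 0.7 -0.801 -0.652 0.05 -0.235; 0.7 -0.801 -0.652 0.05 -0.235; 0.7 -0.801 -0.652 0.05 -0.235; 0.7 -0.801 -0.652 0.05 -0.235; 0.7 -0.801 -0.652 0.05 -0.235; 0.7 -0.801 -0.652 0.05 -0.235; 0.7 -0.801 -0.652 0.05 -0.235; 0.7 -0.801 -0.652 0.05 -0.235; 0.7 -0.801 -0.652 0.05 -0.235; 0.7 -0.801 -0.652 0.05 -0.235; 0.7 -0.801 -0.652 0.05 -0.235'
python3 -c "
from h import *
to(.641,-.128,.062,178.5)"
```

```text
time_s: 3.77
eef_pos: [0.6417, -0.1315, 0.2163]
eef_rot: [-3.14, 0.001, 3.114]
wrist_force: [-0.3, -0.7, 0.6]
width: 0.7
grip_force: 0.0
t 3.8 pos [ 0.6417 -0.1315  0.2163] yaw 178.4 q7 1.67 w 0.7 -> shift [0.0011 0.0046 0.1928] spin -0.0009 rows>= 4
```

```bash
python3 -m inch '0.7 0 0 0.12 0; 0.7 0 0 0.12 0; 0.7 0 0 0.12 0; 0.7 0 0 0.12 0; 0.7 0 0 0.12 0; 0.7 0 0 0.12 0'
python3 - <<'E'
from h import *
to(.641,-.128,.062,178.5)
p=r.read_camera('side');save(p,'s1');pts(p,['brush','brush_mid'])
E
```

```text
time_s: 4.27
eef_pos: [0.6426, -0.1276, 0.1227]
eef_rot: [-3.141, 0.004, 3.117]
wrist_force: [-0.7, -0.0, 0.6]
width: 0.703
grip_force: 0.0
t 4.3 pos [ 0.6426 -0.1276  0.1227] yaw 178.6 q7 1.66 w 0.703 -> shift [ 0.0023 -0.0006  0.0759] spin 0.0009 rows>= 2
brush 0.72 [ 0.6315 -0.0886  0.0335]
brush 0.6 [ 0.6367 -0.1297  0.0315]
brush_mid 0.73 [ 0.6438 -0.1292  0.0467]
brush_mid 0.31 [0.6184 0.1863 0.0012]
```

View pics/s1.png

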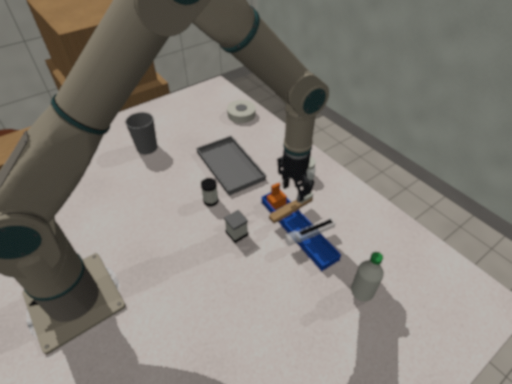

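```bash
python3 -m inch '0.45 0 0 0 0; 0.45 0 0 0 0; 0.45 0 0 0 0; 0.45 0 0 0.04 0; 0.45 0 0 0.076 0; 0.45 0 0 0.076 0; 0.45 0 0 0.076 0; 0.0 0 0 0.076 0; 0 0 0 0.076 0; 0 0 0 0.076 0; 0 0 0 0.076 0; 0 0 0 0.076 0; 0 0 0 0.076 0; 0 0 0 0.076 0; 0 0 0 0.05 0; 0 0 0 0 0; 0 0 0 -0.1 0; 0 0 0 -0.1 0; 0 0 0 -0.1 0; 0 0 0 -0.1 0' 40
python3 - <<'E'
from h import *
t=np.radians(84);ex=np.array([np.sin(t),-np.cos(t)]);print(ex)
b=np.array([.621,.185])-.033*ex;print(b)
to(*b,.15,84)
E
```

```text
time_s: 6.08
eef_pos: [0.6424, -0.1282, 0.2032]
eef_rot: [-3.141, 0.006, 3.116]
wrist_force: [-0.7, -0.2, -1.7]
width: 0.316
grip_force: 42.8
[ 0.9945219  -0.10452846]
[0.58818078 0.18844944]
t 6.1 pos [ 0.6424 -0.1282  0.2032] yaw 178.5 q7 1.66 w 0.316 -> shift [0.0784 0.394  0.0657] spin 1.0502 rows>= 14
```

```bash
python3 -m inch '0 0.078 0.394 0 1; 0 0.078 0.394 0 1; 0 0.078 0.394 0 1; 0 0.078 0.394 0 1; 0 0.078 0.394 0 1; 0 0.078 0.394 0 1; 0 0.078 0.394 0 1; 0 0.078 0.394 0 1; 0 0.078 0.394 0 1; 0 0.078 0.394 0 1; 0 0.078 0.394 0 1; 0 0.078 0.394 0 1; 0 0.078 0.394 0 1; 0 0.078 0.394 0 1; 0 0.078 0.394 0 1;0 0.078 0.394 0 1; 0 0.078 0.394 0 1; 0 0.078 0.394 0 1'
python3 - <<'E'
from h import *
to(.5882,.1884,.0375,84)
p=r.read_camera('side');pts(p,['tool_tray','brush','brush_mid'])
for n in('tool_tray','brush'): rect(p,r.cut_out(p,n)[0]['mask'],.15)
E
```

```text
time_s: 7.58
eef_pos: [0.5865, 0.1886, 0.2001]
eef_rot: [-3.141, -0.0, 1.546]
wrist_force: [-1.4, 0.1, -0.6]
width: 0.322
grip_force: 42.8
t 7.6 pos [0.5865 0.1886 0.2001] yaw 88.6 q7 -0.07 w 0.322 -> shift [-2.000e-04  2.300e-03  2.032e-01] spin 0.0507 rows>= 4
tool_tray 0.64 [0.6194 0.1846 0.0009]
tool_tray 0.46 [ 0.627  -0.1848  0.0038]
brush 0.55 [0.5864 0.1914 0.1696]
brush_mid 0.52 [0.5874 0.1866 0.1872]
   rect c [0.5407 0.0546] size [0.2375 0.1351] ang 83.9 n 2242
   mean [0.5361 0.0439] axis deg 86.8
   rect c [0.6106 0.2218] size [0.1864 0.0526] ang 86.5 n 300
   mean [0.6078 0.1905] axis deg 82.7
```

```bash
python3 -m inch '0 0 0.002 0 0.05; 0 0 0.002 0.05 0.05; 0 0 0.002 0.10 0.05; 0 0 0.002 0.15 0.05; 0 0 0.002 0.18 0.05; 0 0 0.002 0.201 0.05; 0 0 0.002 0.203 0.05; 0 0 0.002 0.203 0.05; 0 0 0.002 0.203 0.05; 0.5 0 0.002 0.203 0.05; 0.5 0 0.002 0.203 0.05; 0.5 0 0.002 0.203 0.05; 0.5 0 0.002 0.203 0.05; 0.5 0 0.002 0.18 0.05; 0.5 0 0.002 0.12 0.05; 0.5 0 0.002 0 0.05; 0.5 0 0.002 0 0.05; 0.5 0 0.002 0 0.05; 0.5 0 0.002 0 0.05; 0.5 0 0.002 0 0.05'
python3 - <<'E'
from h import *
to(.622,-.229,.15,168.5)
p=r.read_camera('side');save(p,'s2');pts(p,['brush','brush_mid','nozzle','nozzle_mid','filter'])
p=r.read_camera('top');pts(p,['brush','brush_mid','nozzle','nozzle_mid','filter'])
E
```

```text
time_s: 9.55
eef_pos: [0.5887, 0.189, 0.2019]
eef_rot: [3.139, -0.002, 1.467]
wrist_force: [-0.3, 0.4, -0.4]
width: 0.497
grip_force: 0.0
t 9.6 pos [0.5887 0.189  0.2019] yaw 84.0 q7 -0.13 w 0.497 -> shift [-0.5155  0.0955  0.0643] spin -0.9384 rows>= 12
brush 0.85 [0.5868 0.1894 0.0048]
brush_mid 0.8 [0.5898 0.186  0.019 ]
nozzle 0.79 [ 0.6247 -0.2377  0.0301]
nozzle_mid 0.83 [ 0.6222 -0.232   0.0443]
filter 0.86 [ 0.4652 -0.0866  0.0006]
filter 0.66 [ 0.4732  0.0764 -0.002 ]
brush 0.53 [0.5877 0.1957 0.0027]
brush_mid 0.79 [0.5893 0.1878 0.0153]
nozzle 0.85 [ 0.622  -0.2322  0.032 ]
nozzle_mid 0.62 [ 0.6215 -0.2283  0.0395]
nozzle_mid 0.56 [ 0.6223 -0.4434 -0.001 ]
filter 0.66 [ 0.4683 -0.0779  0.0014]
filter 0.43 [ 4.729e-01  8.230e-02 -4.000e-04]
filter 0.43 [ 8.046e-01 -2.190e-02  7.000e-04]
filter 0.31 [ 0.6331 -0.0563  0.0777]
```

View pics/s2.png

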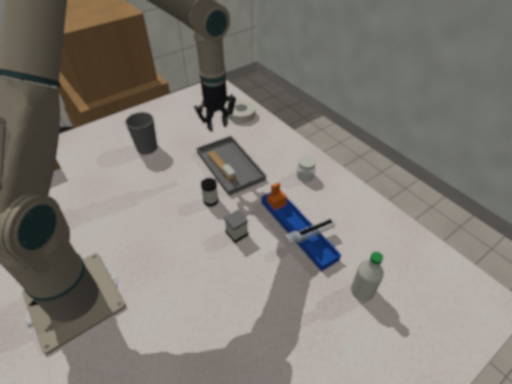

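```bash
python3 -m inch '0.5 -0.516 0.095 0 -0.938; 0.5 -0.516 0.095 0 -0.938; 0.5 -0.516 0.095 0 -0.938; 0.5 -0.516 0.095 0 -0.938; 0.5 -0.516 0.095 0 -0.938; 0.5 -0.516 0.095 0 -0.938; 0.5 -0.516 0.095 0 -0.938; 0.5 -0.516 0.095 0 -0.938; 0.5 -0.516 0.095 0 -0.938; 0.5 -0.516 0.095 0 -0.938; 0.5 -0.516 0.095 0 -0.938; 0.5 -0.516 0.095 0 -0.938; 0.5 -0.516 0.095 0 -0.938; 0.5 -0.516 0.095 0 -0.938; 0.5 -0.516 0.095 0 -0.938; 0.5 -0.516 0.095 0 -0.938'
python3 - <<'E'
from h import *
to(.623,-.2305,.061,168.5)
E
```

```text
time_s: 11.48
eef_pos: [0.621, -0.2287, 0.2003]
eef_rot: [3.142, -0.0, 2.94]
wrist_force: [-0.6, 0.9, 0.3]
width: 0.499
grip_force: 0.0
t 11.5 pos [ 0.621  -0.2287  0.2003] yaw 168.4 q7 1.67 w 0.499 -> shift [-0.0029 -0.0017  0.1742] spin -0.0007 rows>= 4
```

```bash
python3 -m inch '0.5 0 -0.001 0.05 0; 0.5 0 -0.001 0.1 0; 0.5 0 -0.001 0.14 0; 0.5 0 -0.001 0.174 0; 0.5 0 -0.001 0.174 0; 0.5 0 -0.001 0.174 0; 0.0 0 -0.001 0.174 0; 0.0 0 -0.001 0.174 0; 0.0 0 -0.001 0.174 0; 0.0 0 -0.001 0.174 0; 0.0 0 -0.001 0.174 0; 0.0 0 -0.001 0.174 0; 0.0 0 -0.001 0.174 0; 0.0 0 -0.001 0.15 0; 0.0 0 -0.001 0.1 0; 0.0 0 -0.001 0.05 0; 0.0 0 -0.001 0 0; 0.0 0 -0.001 0 0; 0.0 0 -0.001 0 0' 40
python3 - <<'E'
from h import *
t=np.radians(84);ex=np.array([np.sin(t),-np.cos(t)])
b=np.array([.621,.185])+.034*ex;print(b)
to(*b,.2,84)
p=r.read_camera('side');pts(p,['nozzle','nozzle_mid'])
E
```

```text
time_s: 13.07
eef_pos: [0.6225, -0.2313, 0.2043]
eef_rot: [-3.141, 0.007, 2.94]
wrist_force: [-0.1, -0.1, -1.9]
width: 0.294
grip_force: 41.1
[0.65481374 0.18144603]
t 13.1 pos [ 0.6225 -0.2313  0.2043] yaw 168.4 q7 1.68 w 0.294 -> shift [0.0639 0.5135 0.0044] spin 0.9382 rows>= 12
nozzle 0.75 [ 0.6264 -0.2366  0.1724]
nozzle_mid 0.98 [ 0.624  -0.2295  0.1862]
nozzle_mid 0.39 [0.5902 0.187  0.0177]
```

```bash
python3 -m inch '0 0.064 0.513 0 0.938; 0 0.064 0.513 0 0.938; 0 0.064 0.513 0 0.938; 0 0.064 0.513 0 0.938; 0 0.064 0.513 0 0.938; 0 0.064 0.513 0 0.938; 0 0.064 0.513 0 0.938; 0 0.064 0.513 0 0.938; 0 0.064 0.513 0 0.938; 0 0.064 0.513 0 0.938; 0 0.064 0.513 0 0.938; 0 0.064 0.513 0 0.938; 0 0.064 0.513 0 0.938; 0 0.064 0.513 0 0.938; 0 0.064 0.513 0 0.938; 0 0.064 0.513 0 0.938; 0 0.064 0.513 0 0.938; 0 0.064 0.513 0 0.938'
python3 - <<'E'
from h import *
to(.6548,.1814,.0365,84)
E
```

```text
time_s: 14.72
eef_pos: [0.6528, 0.1812, 0.2004]
eef_rot: [-3.141, -0.0, 1.466]
wrist_force: [0.1, -0.3, -1.0]
width: 0.292
grip_force: 41.1
t 14.7 pos [0.6528 0.1812 0.2004] yaw 84.0 q7 -0.12 w 0.292 -> shift [0.0004 0.0025 0.2048] spin 0.0001 rows>= 4
```

```bash
python3 -m inch '0 0 0.002 0 0; 0 0 0.002 0.05 0; 0 0 0.002 0.10 0; 0 0 0.002 0.15 0; 0 0 0.002 0.18 0; 0 0 0.002 0.201 0; 0 0 0.002 0.205 0; 0 0 0.002 0.205 0; 0 0 0.002 0.205 0; 0.5 0 0.002 0.205 0; 0.5 0 0.002 0.205 0; 0.5 0 0.002 0.205 0; 0.5 0 0.002 0.205 0; 0.5 0 0.002 0.18 0; 0.5 0 0.002 0.12 0; 0.5 0 0.002 0 0; 0.5 0 0.002 0 0; 0.5 0 0.002 0 0; 0.5 0 0.002 0 0; 0.5 0 0.002 0 0'
python3 - <<'E'
from h import *
to(.467,-.08,.15,175.5)
for c in('side','top'):
    p=r.read_camera(c);save(p,c+'3')
    pts(p,['brush','brush_mid','nozzle','nozzle_mid','filter','filter_box','face','tab'])
    if c=='side': a=p['color'][120:280,160:360]
    else:
        b=p['color'][150:260,160:360]
        for d in r.cut_out(p,'filter'): 
            if d['score']>.3: print(d['score']);rect(p,d['mask'],.076)
        d=r.cut_out(p,'filter_box')[0];rect(p,d['mask'],.03)
cv2.imwrite('pics/c3.png',np.vstack([cv2.resize(a,None,fx=2.5,fy=2.0,interpolation=2),cv2.resize(b,None,fx=2.5,fy=2.5,interpolation=2)]))
E
```

```text
time_s: 16.38
eef_pos: [0.6549, 0.1819, 0.202]
eef_rot: [3.139, -0.001, 1.467]
wrist_force: [-0.4, 0.3, -0.9]
width: 0.501
grip_force: 0.0
t 16.4 pos [0.6549 0.1819 0.202 ] yaw 84.0 q7 -0.12 w 0.501 -> shift [-0.3501 -0.1998  0.0639] spin -1.0162 rows>= 13
brush 0.65 [0.5879 0.1903 0.0044]
brush_mid 0.57 [0.5902 0.1871 0.0173]
nozzle 0.6 [0.6544 0.1754 0.0059]
nozzle_mid 0.77 [0.6483 0.178  0.0216]
filter 0.93 [ 0.4635 -0.086   0.0014]
filter 0.92 [ 0.4723  0.078  -0.0012]
filter_box 0.76 [ 0.6296 -0.1822  0.0034]
face 0.53 [ 0.6292 -0.0895  0.0351]
tab 0.84 [ 0.6314 -0.0596  0.0802]
brush 0.84 [0.5926 0.1931 0.0059]
brush_mid 0.84 [0.589  0.1898 0.016 ]
nozzle 0.79 [0.6497 0.1791 0.0033]
nozzle_mid 0.73 [0.6518 0.1811 0.0126]
filter 0.64 [ 0.4679 -0.0797  0.0033]
filter_box 0.64 [ 6.220e-01 -1.833e-01 -4.000e-04]
face 0.53 [ 0.6372 -0.0841  0.0384]
tab 0.62 [ 0.6353 -0.0579  0.0816]
0.64
   rect c [0.4762 0.0804] size [0.0477 0.0474] ang 88.9 n 162
   mean [0.4753 0.0799] axis deg -139.8
0.49
   rect c [ 0.4678 -0.0765] size [0.0476 0.0509] ang 88.9 n 186
   mean [ 0.4671 -0.0775] axis deg 153.4
   rect c [ 0.6239 -0.1804] size [0.3064 0.0772] ang 86.4 n 1530
   mean [ 0.6241 -0.1804] axis deg 86.5
```

View pics/c3.png

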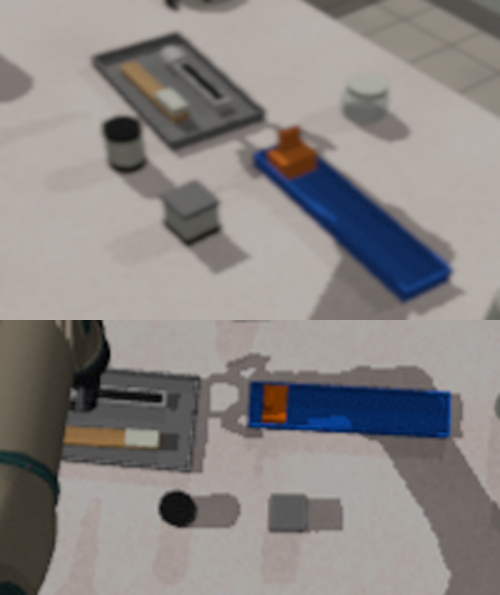

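```bash
cat >> h.py <<'E'
from scipy.optimize import minimize
def prism(kind,x,y,a):
    if kind=='box': P=[(sx*.035,sy*.155,z) for sx in(-1,1) for sy in(-1,1) for z in(0,.032)]
    if kind=='sq': P=[(sx*.026,sy*.026,z) for sx in(-1,1) for sy in(-1,1) for z in(0,.076)]
    if kind=='rd': P=[(.026*np.cos(t),.026*np.sin(t),z) for t in np.linspace(0,6.28,24) for z in(0,.084)]
    P=np.array(P);c,s=np.cos(a),np.sin(a)
    return np.c_[x+c*P[:,0]-s*P[:,1],y+s*P[:,0]+c*P[:,1],P[:,2]]
def sil(p,kind,q):
    h=cv2.convexHull(np.array([pix(p,X) for X in prism(kind,*q)],np.float32))
    m=np.zeros((384*4,512*4),np.uint8);cv2.fillConvexPoly(m,np.round((h+.5)*4*16-8).astype(np.int32),255,shift=4)
    return cv2.resize(m,(512,384),interpolation=cv2.INTER_AREA)/255.
def fit(pm,kind,q0):
    f=lambda q:sum(1-np.minimum(sil(p,kind,q),m).sum()/np.maximum(sil(p,kind,q),m).sum() for p,m in pm)
    s=[[0,0,0],[.008,0,0],[0,.008,0],[0,0,.1]]
    o=minimize(f,q0,method='Nelder-Mead',options=dict(initial_simplex=np.array(q0)+s,xatol=2e-4,fatol=1e-4,maxiter=120))
    print(kind,o.x.round(4),'deg',np.degrees(o.x[2]).round(1),'loss',round(o.fun,3));return o.x
def boxmask(p):
    i=p['color'].astype(int);B,G,R=i[...,0],i[...,1],i[...,2]
    m=((B>R+50)&(B>G+35))|((R>B+80)&(R>G+50))
    X=prism('box',.625,-.183,-.07);u=np.array([pix(p,x) for x in X]);k=np.zeros(m.shape,np.uint8)
    a,b=u.min(0).astype(int)-12,u.max(0).astype(int)+12;k[a[1]:b[1],a[0]:b[0]]=1
    return (m&(k>0)).astype(float)
def fmask(p,xy):
    c=[d for d in r.cut_out(p,'filter') if d['score']>.25]
    u=np.array(pix(p,(*xy,.04)))
    c=[d['mask'] for d in c if np.linalg.norm(np.argwhere(d['mask']).mean(0)[::-1]-u)<12]
    return c[0].astype(float) if c else None
E
python3 - <<'E'
from h import *
ps=[r.read_camera(c) for c in('top','side')]
for sel in(ps,ps[:1],ps[1:]):
    fit([(p,boxmask(p)) for p in sel],'box',[.625,-.183,-.07])
    for k,q in(('rd',[.472,.079,0]),('sq',[.466,-.081,0.])):
        pm=[(p,fmask(p,q[:2])) for p in sel];pm=[x for x in pm if x[1] is not None];print(len(pm))
        if pm: fit(pm,k,q)
E
```

```text
box [ 0.6263 -0.18   -0.0742] deg -4.3 loss 0.375
2
rd [ 0.4751  0.0824 -0.054 ] deg -3.1 loss 0.202
1
sq [ 0.4687 -0.0789 -0.0192] deg -1.1 loss 0.083
box [ 0.6257 -0.1807 -0.0706] deg -4.0 loss 0.131
1
rd [ 0.4756  0.0825 -0.0014] deg -0.1 loss 0.058
1
sq [ 0.4687 -0.0789 -0.0192] deg -1.1 loss 0.083
box [ 0.626  -0.1801 -0.0791] deg -4.5 loss 0.243
1
rd [ 0.4727  0.0802 -0.0056] deg -0.3 loss 0.112
0
```

```bash
python3 -c "
from h import *
to(.467,-.080,.2,89)"
```

```text
t 17.9 pos [0.6543 0.1816 0.2003] yaw 84.0 q7 -0.12 w 0.5 -> shift [-0.3496 -0.1988  0.0004] spin -0.0552 rows>= 8
```

```bash
python3 -m inch '1 -0.35 -0.199 0 -0.055; 1 -0.35 -0.199 0 -0.055; 1 -0.35 -0.199 0 -0.055; 1 -0.35 -0.199 0 -0.055; 1 -0.35 -0.199 0 -0.055; 1 -0.35 -0.199 0 -0.055; 1 -0.35 -0.199 0 -0.055; 1 -0.35 -0.199 0 -0.055; 1 -0.35 -0.199 0 -0.055; 1 -0.35 -0.199 0 -0.055; 1 -0.35 -0.199 0 -0.055; 1 -0.35 -0.199 0 -0.055'
python3 - <<'E'
from h import *
to(.467,-.080,.064,89)
for c in('top','side'):
    p=r.read_camera(c);pts(p,['filter'])
    m=fmask(p,(.467,-.08))
    if m is not None: fit([(p,m)],'sq',[.466,-.081,0.])
E
```

```text
time_s: 18.88
eef_pos: [0.4679, -0.079, 0.2003]
eef_rot: [3.141, -0.001, 1.555]
wrist_force: [0.2, 0.0, 0.3]
width: 0.999
grip_force: 0.0
t 18.9 pos [ 0.4679 -0.079   0.2003] yaw 89.1 q7 0.42 w 0.999 -> shift [-0.0014 -0.0013  0.1704] spin 0.0012 rows>= 4
filter 0.5 [ 0.4733  0.0791 -0.002 ]
filter 0.7 [ 0.4713  0.0798 -0.0022]
filter 0.57 [ 0.4617 -0.0859  0.0028]
sq [ 0.4615 -0.0831 -0.2803] deg -16.1 loss 0.118
```

```bash
python3 -m inch '1 -0.001 -0.001 0.04 0; 1 -0.001 -0.001 0.08 0; 1 -0.001 -0.001 0.12 0; 1 -0.001 -0.001 0.15 0; 1 -0.001 -0.001 0.17 0; 1 -0.001 -0.001 0.17 0; 1 -0.001 -0.001 0.17 0; 0 -0.001 -0.001 0.17 0; 0 -0.001 -0.001 0.17 0; 0 -0.001 -0.001 0.17 0; 0 -0.001 -0.001 0.17 0; 0 -0.001 -0.001 0.17 0; 0 -0.001 -0.001 0.17 0; 0 -0.001 -0.001 0.17 0; 0 -0.001 -0.001 0.14 0; 0 -0.001 -0.001 0.10 0; 0 -0.001 -0.001 0.05 0; 0 -0.001 -0.001 0 0; 0 -0.001 -0.001 0 0; 0 -0.001 -0.001 0 0' 40
python3 - <<'E'
from h import *
to(.6169,-.3021,.2,85.7)
p=r.read_camera('side');save(p,'s4');pts(p,['filter'])
E
```

```text
time_s: 20.85
eef_pos: [0.4674, -0.0809, 0.2027]
eef_rot: [3.136, -0.0, 1.554]
wrist_force: [-1.2, -1.2, -2.5]
width: 0.605
grip_force: 43.6
t 20.9 pos [ 0.4674 -0.0809  0.2027] yaw 89.0 q7 0.44 w 0.605 -> shift [-0.2732  0.1916  0.0044] spin 0.0369 rows>= 7
filter 0.84 [ 0.4646 -0.0838  0.1409]
filter 0.72 [ 0.6292 -0.0552  0.0782]
filter 0.65 [ 0.47    0.0816 -0.0022]
filter 0.32 [ 0.7996 -0.0212  0.0058]
```

View pics/s4.png

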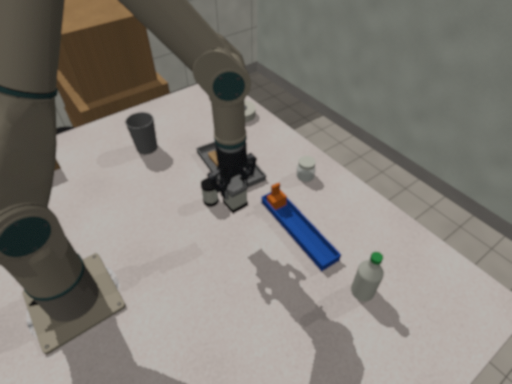

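```bash
python3 -m inch '0 -0.273 0.191 0 0.037; 0 -0.273 0.191 0 0.037; 0 -0.273 0.191 0 0.037; 0 -0.273 0.191 0 0.037; 0 -0.273 0.191 0 0.037; 0 -0.273 0.191 0 0.037; 0 -0.273 0.191 0 0.037; 0 -0.273 0.191 0 0.037; 0 -0.273 0.191 0 0.037; 0 -0.273 0.191 0 0.037; 0 -0.273 0.191 0 0.037; 0 -0.273 0.191 0 0.037; 0 -0.273 0.191 0 0.037'
python3 - <<'E'
from h import *
for c in('side','top'):
    p=r.read_camera(c);pts(p,['filter','filter_box'])
    d=r.cut_out(p,'filter');print([(round(k['score'],2),np.argwhere(k['mask']).mean(0).round()) for k in d[:3]])
to(.6169,-.3021,.070,85.7)
E
```

```text
time_s: 22.03
eef_pos: [0.6148, -0.3009, 0.2004]
eef_rot: [-3.141, -0.001, 1.496]
wrist_force: [-0.2, 0.7, -1.8]
width: 0.605
grip_force: 43.5
filter 0.9 [ 0.6121 -0.3015  0.1365]
filter 0.58 [ 0.4728  0.0762 -0.0032]
filter_box 0.97 [ 0.6277 -0.1847  0.0015]
[(0.75, array([224., 333.])), (0.69, array([192., 209.]))]
filter 0.64 [ 0.4716  0.0784 -0.0015]
filter 0.48 [ 0.6147 -0.3035  0.1373]
filter_box 0.59 [ 0.6216 -0.1816 -0.0021]
[(0.75, array([225., 230.]))]
t 22.4 pos [ 0.6149 -0.3021  0.2004] yaw 85.7 q7 0.62 w 0.602 -> shift [0.0002 0.0025 0.163 ] spin -0.0006 rows>= 4
```

```bash
python3 -m inch '0 0.004 0.0025 0 0; 0 0.004 0.0025 0.05 0; 0 0.004 0.0025 0.09 0; 0 0.004 0.0025 0.12 0; 0 0.004 0.0025 0.13 0; 0 0.004 0.0025 0.14 0; 0 0.004 0.0025 0.15 0; 0 0.004 0.0025 0.158 0; 0 0.004 0.0025 0.163 0; 0 0.004 0.0025 0.163 0; 0 0.004 0.0025 0.163 0'
python3 - <<'E'
from h import *
s=r.read_state();print(s['wrist_force'],s['wrist_torque'])
p=r.read_camera('side');save(p,'s5');pts(p,['filter'])
cv2.imwrite('pics/s5.png',cv2.resize(p['color'][160:290,250:400],None,fx=4,fy=4,interpolation=2))
E
```

```text
time_s: 23.35
eef_pos: [0.6177, -0.2995, 0.0708]
eef_rot: [3.14, 0.001, 1.495]
wrist_force: [-0.1, -0.1, -2.2]
width: 0.604
grip_force: 43.5
[-0.11597189 -0.08597919 -2.21283594] [-0.0317111  -0.01224912  0.02431437]
filter 0.85 [ 0.4706  0.0789 -0.0013]
filter 0.59 [ 0.6148 -0.3014  0.0069]
```

View pics/s5.png

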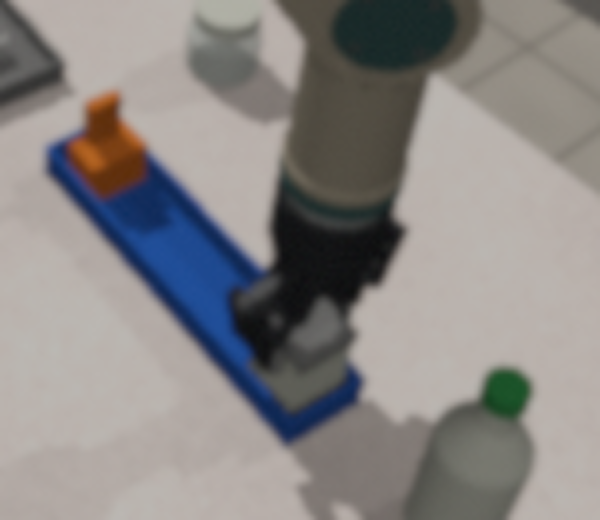

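```bash
python3 -m inch '0 0 0 0.001 0; 0 0 0 0.0015 0; 0 0 0 0.0015 0; 0.85 0 0 0.0015 0; 0.85 0 0 0.0015 0; 0.85 0 0 0.0015 0; 0.85 0 0 0.0015 0; 0.85 0 0 -0.03 0; 0.85 0 0 -0.08 0; 0.85 0 0 -0.16 0; 0.85 0 0 -0.16 0; 0.85 0 0 -0.16 0; 0.85 0 0 -0.16 0'
python3 - <<'E'
from h import *
to(.473,.08,.2,90)
for c in('side','top'):
    p=r.read_camera(c);pts(p,['filter'])
    if c=='side': m=fmask(p,(.617,-.3)); fit([(p,m)],'sq',[.6177,-.2995,-.075]) if m is not None else 0
E
```

```text
time_s: 24.53
eef_pos: [0.6179, -0.2995, 0.1996]
eef_rot: [3.138, 0.001, 1.495]
wrist_force: [0.6, 0.4, -0.4]
width: 0.851
grip_force: 0.0
t 24.5 pos [ 0.6179 -0.2995  0.1996] yaw 85.7 q7 0.61 w 0.851 -> shift [ 0.4593 -0.2165 -0.0017] spin -0.0483 rows>= 10
filter 0.63 [ 0.6145 -0.3036  0.0061]
filter 0.6 [ 4.711e-01  7.910e-02 -3.000e-04]
sq [ 0.6203 -0.2974 -0.0488] deg -2.8 loss 0.126
filter 0.73 [ 0.4738  0.08   -0.0022]
filter 0.4 [ 0.6191 -0.2971  0.0056]
```

```bash
python3 -m inch '1 0.459 -0.216 0 -0.048; 1 0.459 -0.216 0 -0.048; 1 0.459 -0.216 0 -0.048; 1 0.459 -0.216 0 -0.048; 1 0.459 -0.216 0 -0.048; 1 0.459 -0.216 0 -0.048; 1 0.459 -0.216 0 -0.048; 1 0.459 -0.216 0 -0.048; 1 0.459 -0.216 0 -0.048; 1 0.459 -0.216 0 -0.048; 1 0.459 -0.216 0 -0.048; 1 0.459 -0.216 0 -0.048; 1 0.459 -0.216 0 -0.048; 1 0.459 -0.216 0 -0.048'
python3 - <<'E'
from h import *
to(.473,.08,.064,90)
for c in('side','top'):
    p=r.read_camera(c);pts(p,['filter'])
    m=fmask(p,(.473,.08)); fit([(p,m)],'rd',[.473,.08,0]) if m is not None else 0
E
```

```text
time_s: 25.95
eef_pos: [0.4731, 0.0786, 0.1977]
eef_rot: [3.142, 0.001, 1.568]
wrist_force: [0.5, -0.2, 0.8]
width: 1.002
grip_force: 0.0
t 25.9 pos [0.4731 0.0786 0.1977] yaw 89.8 q7 0.14 w 1.002 -> shift [ 1.900e-03 -1.000e-04  1.671e-01] spin -0.0018 rows>= 4
filter 0.75 [ 0.4722  0.0779 -0.0012]
filter 0.59 [ 0.6172 -0.3021  0.0047]
rd [0.4717 0.0783 0.1243] deg 7.1 loss 0.054
filter 0.62 [ 0.6176 -0.2983  0.0082]
filter 0.55 [ 0.6234 -0.4424 -0.0046]
filter 0.44 [0.4706 0.0802 0.0026]
```

```bash
python3 -m inch '1 0.001 0 0.04 0; 1 0.001 0 0.08 0; 1 0.001 0 0.12 0; 1 0.001 0 0.15 0; 1 0.001 0 0.168 0; 1 0.001 0 0.168 0; 1 0.001 0 0.168 0; 0 0.001 0 0.168 0; 0 0.001 0 0.168 0; 0 0.001 0 0.168 0; 0 0.001 0 0.168 0; 0 0.001 0 0.168 0; 0 0.001 0 0.168 0; 0 0.001 0 0.168 0; 0 0.001 0 0.14 0; 0 0.001 0 0.10 0; 0 0.001 0 0.05 0; 0 0.001 0 0 0; 0 0.001 0 0 0; 0 0.001 0 0 0' 40
python3 - <<'E'
from h import *
to(.6218,-.240,.2,85.7)
for c in('side','top'):
    p=r.read_camera(c);pts(p,['filter'])
E
```

```text
time_s: 27.92
eef_pos: [0.4739, 0.0816, 0.2004]
eef_rot: [3.136, -0.002, 1.571]
wrist_force: [-0.7, 0.3, -2.3]
width: 0.599
grip_force: 43.1
t 27.9 pos [0.4739 0.0816 0.2004] yaw 90.0 q7 0.15 w 0.599 -> shift [-0.402   0.1847  0.0008] spin 0.048 rows>= 9
filter 0.87 [ 0.6125 -0.3054  0.0062]
filter 0.64 [0.4709 0.0808 0.135 ]
filter 0.8 [ 0.6162 -0.2964  0.0034]
```

```bash
python3 -m inch '0 -0.402 0.186 0 0.048; 0 -0.402 0.186 0 0.048; 0 -0.402 0.186 0 0.048; 0 -0.402 0.186 0 0.048; 0 -0.402 0.186 0 0.048; 0 -0.402 0.186 0 0.048; 0 -0.402 0.186 0 0.048; 0 -0.402 0.186 0 0.048; 0 -0.402 0.186 0 0.048; 0 -0.402 0.186 0 0.048; 0 -0.402 0.186 0 0.048; 0 -0.402 0.186 0 0.048; 0 -0.402 0.186 0 0.048; 0 -0.402 0.186 0 0.048; 0 -0.402 0.186 0 0.048; 0 -0.402 0.186 0 0.048'
python3 - <<'E'
from h import *
to(.6220,-.2395,.0705,85.7)
for c in('side','top'):
    p=r.read_camera(c);pts(p,['filter'])
E
```

```text
time_s: 29.45
eef_pos: [0.6214, -0.2397, 0.1981]
eef_rot: [3.142, -0.0, 1.496]
wrist_force: [-0.1, -0.2, -1.2]
width: 0.598
grip_force: 42.8
t 29.4 pos [ 0.6214 -0.2397  0.1981] yaw 85.7 q7 0.55 w 0.598 -> shift [0.0003 0.0008 0.1594] spin 0.0002 rows>= 4
filter 0.81 [ 0.6143 -0.3028  0.0054]
filter 0.72 [ 0.6187 -0.2418  0.1302]
```

```bash
python3 -m inch '0 0 0.001 0.05 0; 0 0 0.001 0.09 0; 0 0 0.001 0.12 0; 0 0 0.001 0.13 0; 0 0 0.001 0.14 0; 0 0 0.001 0.15 0; 0 0 0.001 0.157 0; 0 0 0.001 0.162 0; 0 0 0.001 0.162 0; 0 0 0.001 0.162 0; 0.85 0 0.001 0.162 0; 0.85 0 0.001 0.162 0; 0.85 0 0.001 0.162 0; 0.85 0 0.001 0.162 0; 0.85 0 0.001 0.14 0; 0.85 0 0.001 0.10 0; 0.85 0 0.001 0.05 0; 0.85 0 0.001 0 0; 0.85 0 0.001 0 0; 0.85 0 0.001 0 0'
python3 - <<'E'
from h import *
for c in('side','top'):
    p=r.read_camera(c);pts(p,['filter','face','tab','brush_mid','nozzle_mid'])
    if c=='side': cv2.imwrite('pics/s6.png',cv2.resize(p['color'][100:290,150:400],None,fx=3,fy=3,interpolation=2))
to(.635,-.058,.2,175.7)
E
```

```text
time_s: 31.32
eef_pos: [0.6237, -0.2417, 0.201]
eef_rot: [3.136, 0.002, 1.495]
wrist_force: [-0.3, 1.5, -0.6]
width: 0.849
grip_force: 0.0
filter 0.93 [ 0.6148 -0.3037  0.0081]
filter 0.9 [ 0.6152 -0.2485  0.0038]
face 0.63 [ 0.6286 -0.0903  0.0334]
tab 0.59 [ 0.6306 -0.0557  0.0825]
brush_mid 0.91 [0.5898 0.1861 0.0157]
brush_mid 0.74 [ 0.6241 -0.444   0.0037]
nozzle_mid 0.74 [0.6483 0.1763 0.0189]
face 0.68 [ 0.8047 -0.0193 -0.0029]
face 0.63 [ 0.6372 -0.082   0.0307]
tab 0.72 [ 0.637  -0.0545  0.0793]
brush_mid 0.61 [0.5882 0.1897 0.0148]
nozzle_mid 0.89 [0.6501 0.1809 0.014 ]
nozzle_mid 0.5 [ 0.427   0.4588 -0.0026]
t 31.9 pos [ 0.622  -0.2408  0.1976] yaw 85.6 q7 0.55 w 0.847 -> shift [ 0.2291 -0.0011 -0.003 ] spin -1.0006 rows>= 13
```

View pics/s6.png

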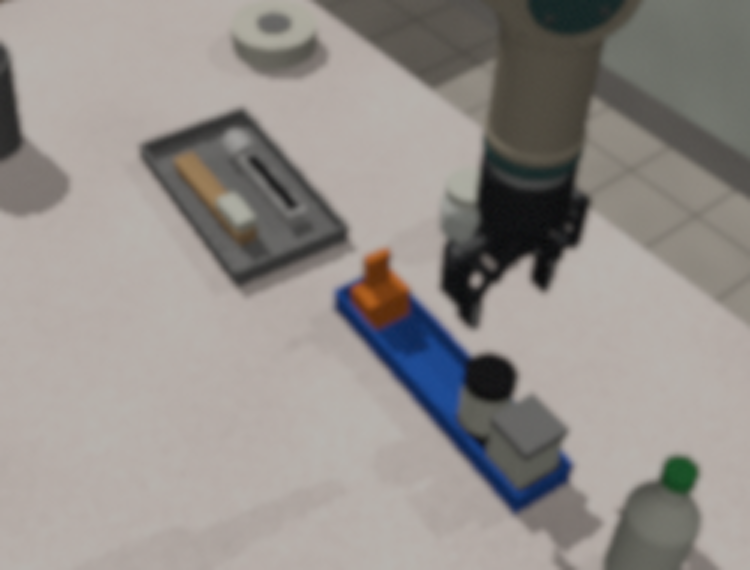

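```bash
python3 -m inch '0.7 0.229 0 0 0; 0.7 0.229 0 0 0; 0.7 0.229 0 0 0; 0.7 0.229 0 0 0; 0.7 0.229 0 0 0; 0.7 0.229 0 0 0; 0.7 0.229 0 0 0; 0.7 0.229 0 0 0; 0.7 0.229 0 0 0; 0.7 0.229 0 0 0'
python3 - <<'E'
from h import *
to(.6353,-.056,.087,85.7)
E
```

```text
time_s: 32.75
eef_pos: [0.6358, -0.0604, 0.198]
eef_rot: [3.141, 0.001, 1.492]
wrist_force: [-0.2, -0.7, -0.7]
width: 0.697
grip_force: 0.0
t 32.8 pos [ 0.6358 -0.0604  0.198 ] yaw 85.5 q7 0.3 w 0.697 -> shift [ 0.0056 -0.001   0.1388] spin -0.0025 rows>= 3
```

```bash
python3 -m inch '0.7 0.003 -0.001 0 0; 0.7 0.003 -0.001 0.04 0; 0.7 0.003 -0.001 0.08 0; 0.7 0.003 -0.001 0.11 0; 0.7 0.003 -0.001 0.13 0; 0.7 0.003 -0.001 0.14 0; 0.7 0.003 -0.001 0.14 0; 0 0.003 -0.001 0.14 0; 0 0.003 -0.001 0.14 0; 0 0.003 -0.001 0.14 0; 0 0.003 -0.001 0.14 0; 0 0.003 -0.001 0.14 0; 0 0.003 -0.001 0.14 0; 0 0.003 -0.001 0.14 0; 0 0.003 -0.001 0.14 0' 30
python3 - <<'E'
from h import *
to(.6246,-.1984,.087,85.7);s=r.read_state();print(s['grip_force'],s['wrist_force'])
p=r.read_camera('side')
cv2.imwrite('pics/s7.png',cv2.resize(p['color'][140:290,220:370],None,fx=3.5,fy=3.5,interpolation=2))
E
```

```text
time_s: 34.0
eef_pos: [0.6352, -0.0559, 0.0875]
eef_rot: [3.141, -0.0, 1.495]
wrist_force: [-2.6, 0.6, 6.0]
width: 0.349
grip_force: 30.9
t 34.0 pos [ 0.6352 -0.0559  0.0875] yaw 85.6 q7 0.36 w 0.349 -> shift [-0.1786  0.0003  0.0006] spin -0.0006 rows>= 4
30.918376743793488 [-2.59169703  0.59788382  6.04945444]
```

View pics/s7.png

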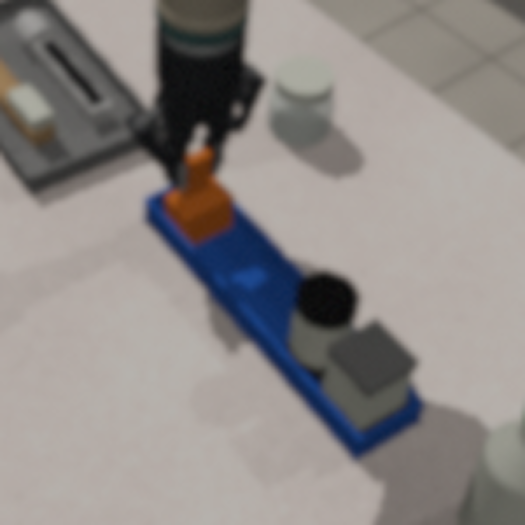

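```bash
python3 -m inch '0 -0.01 0 -0.001 0; 0 -0.02 0 -0.001 0; 0 -0.03 0 -0.001 0; 0 -0.04 0 -0.001 0; 0 -0.05 0 -0.001 0; 0 -0.06 0 -0.001 0; 0 -0.07 0 -0.001 0; 0 -0.08 0 -0.001 0; 0 -0.09 0 -0.001 0; 0 -0.10 0 -0.001 0; 0 -0.11 0 -0.001 0; 0 -0.12 0 -0.001 0; 0 -0.13 0 -0.001 0; 0 -0.138 0 -0.001 0; 0 -0.144 0 -0.001 0; 0 -0.15 0 -0.001 0; 0 -0.154 0 -0.001 0; 0 -0.158 0 -0.001 0; 0 -0.162 0 -0.001 0; 0 -0.162 0 -0.001 0'
python3 - <<'E'
from h import *
to(.6246,-.1984,.087,85.7)
E
```

```text
time_s: 35.72
eef_pos: [0.6254, -0.187, 0.0875]
eef_rot: [3.141, 0.001, 1.494]
wrist_force: [-2.5, 0.4, 6.1]
width: 0.347
grip_force: 30.9
t 35.7 pos [ 0.6254 -0.187   0.0875] yaw 85.6 q7 0.53 w 0.347 -> shift [-0.0143  0.      0.0007] spin -0.0014 rows>= 1
```

```bash
python3 -m inch '0 -0.003 0 0 0; 0 -0.005 0 0 0; 0 -0.007 0 0 0; 0 -0.009 0 0 0; 0 -0.010 0 0 0; 0 -0.010 0 0 0'; python3 -m inch '0 -0.001 0 0 0; 0 -0.002 0 0 0; 0 -0.003 0 0 0; 0 -0.003 0 0 0; 0 -0.003 0 0 0'; python3 -m inch '0 -0.001 0 0 0; 0 -0.002 0 0 0; 0 -0.003 0 0 0; 0 -0.003 0 0 0; 0 -0.003 0 0 0'
```

```text
time_s: 36.22
eef_pos: [0.625, -0.1934, 0.0875]
eef_rot: [3.141, -0.0, 1.494]
wrist_force: [-3.1, 3.1, 6.2]
width: 0.344
grip_force: 31.0
time_s: 36.63
eef_pos: [0.6249, -0.1948, 0.0875]
eef_rot: [3.141, -0.002, 1.495]
wrist_force: [-2.2, 4.4, 6.4]
width: 0.343
grip_force: 31.1
time_s: 37.05
eef_pos: [0.6247, -0.1971, 0.0875]
eef_rot: [3.141, -0.002, 1.495]
wrist_force: [-2.5, 4.9, 7.4]
width: 0.343
grip_force: 31.1
```

Run:
```python
from h import *
for c in('side','top'):
    p=r.read_camera(c);pts(p,['filter','face','tab'])
    if c=='side': cv2.imwrite('pics/s8.png',cv2.resize(p['color'][140:290,220:370],None,fx=3.5,fy=3.5,interpolation=2))
```

```text
filter 0.6 [ 0.6192 -0.2525  0.0025]
filter 0.58 [ 0.613  -0.3075  0.0035]
face 0.74 [ 0.6186 -0.2287  0.0369]
tab 0.56 [ 0.6177 -0.2289  0.0359]
tab 0.5 [ 0.6221 -0.1971  0.081 ]
filter 0.5 [ 0.6166 -0.3044  0.004 ]
```

View pics/s8.png

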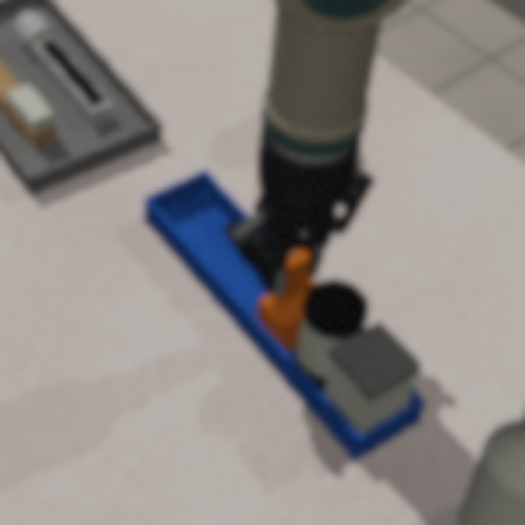

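Slider is against the round filter, which is against the square one; not yet firm. Keep pushing in small steps.

```bash
for i in 1; do :; done; python3 -m inch '0 -0.001 0 0 0; 0 -0.002 0 0 0; 0 -0.003 0 0 0; 0 -0.003 0 0 0; 0 -0.003 0 0 0'; python3 -m inch '0 -0.001 0 0 0; 0 -0.002 0 0 0; 0 -0.003 0 0 0; 0 -0.003 0 0 0; 0 -0.003 0 0 0'
```

```text
time_s: 37.87
eef_pos: [0.6246, -0.199, 0.0875]
eef_rot: [3.141, -0.002, 1.495]
wrist_force: [-2.7, 5.1, 7.5]
width: 0.346
grip_force: 31.2
time_s: 38.28
eef_pos: [0.6246, -0.1991, 0.0876]
eef_rot: [-3.141, -0.006, 1.496]
wrist_force: [-3.5, 9.2, 10.2]
width: 0.348
grip_force: 31.4
```

```bash
python3 -m inch '0 -0.001 0 0 0; 0 -0.002 0 0 0; 0 -0.003 0 0 0; 0 -0.003 0 0 0; 0 -0.003 0 0 0'; python3 -m inch '0 -0.001 0 0 0; 0 -0.002 0 0 0; 0 -0.003 0 0 0; 0 -0.003 0 0 0; 0 -0.003 0 0 0'
```

```text
time_s: 38.7
eef_pos: [0.6246, -0.1992, 0.0875]
eef_rot: [-3.141, -0.009, 1.497]
wrist_force: [-3.7, 13.0, 11.3]
width: 0.346
grip_force: 31.6
time_s: 39.12
eef_pos: [0.6246, -0.1993, 0.0875]
eef_rot: [-3.14, -0.012, 1.498]
wrist_force: [-4.4, 16.3, 13.0]
width: 0.346
grip_force: 31.8
```

```bash
python3 -m inch '0 0.003 0 0 0; 0 0.006 0 0 0; 0 0.007 0 0 0; 0 0.007 0 0 0; 0.7 0.007 0 0 0; 0.7 0.007 0 0 0; 0.7 0.007 0 0 0; 0.7 0.007 0 0 0; 0.7 0.007 0 -0.03 0; 0.7 0.007 0 -0.08 0; 0.7 0.007 0 -0.15 0; 0.7 0.007 0 -0.2 0; 0.7 0.007 -0.1 -0.2 0; 0.7 0.007 -0.2 -0.2 0; 0.7 0.2 -0.2 -0.2 0; 0.7 0.3 -0.2 -0.2 0; 0.7 0.4 -0.2 -0.2 0; 0.7 0.4 -0.2 -0.2 0; 0.7 0.4 -0.2 -0.2 0; 0.7 0.4 -0.2 -0.2 0'
python3 - <<'E'
from h import *
for c in('side','top'):
    p=r.read_camera(c);save(p,c+'9');pts(p,['filter','face','tab','brush_mid','nozzle_mid'])
    if c=='side': a=cv2.resize(p['color'][120:280,190:360],(600,565),interpolation=2)
    else: b=cv2.resize(p['color'][150:260,160:360],None,fx=3,fy=3,interpolation=2)
cv2.imwrite('pics/a9.png',a);cv2.imwrite('pics/b9.png',b)
E
```

```text
time_s: 40.78
eef_pos: [0.4972, 0.0507, 0.2462]
eef_rot: [3.14, 0.0, 1.494]
wrist_force: [1.2, 0.8, 0.7]
width: 0.7
grip_force: 0.0
filter 0.67 [ 0.6167 -0.2571  0.004 ]
filter 0.58 [ 0.614  -0.3091  0.0054]
face 0.72 [ 0.6196 -0.233   0.0353]
tab 0.72 [ 0.6188  0.1864 -0.0019]
tab 0.59 [ 0.6202 -0.2013  0.0804]
brush_mid 0.63 [0.5919 0.1879 0.0167]
nozzle_mid 0.69 [0.6505 0.1777 0.0196]
filter 0.77 [ 0.6192 -0.2556  0.0044]
filter 0.53 [0.5881 0.1897 0.0143]
filter 0.48 [ 0.6187 -0.3017  0.0049]
face 0.74 [ 0.6261 -0.2248  0.0339]
tab 0.74 [ 0.6223 -0.2012  0.0784]
brush_mid 0.53 [0.5881 0.1885 0.0124]
nozzle_mid 0.73 [ 0.6209 -0.2568  0.0048]
nozzle_mid 0.62 [0.6518 0.1839 0.0134]
```

View pics/a9.png

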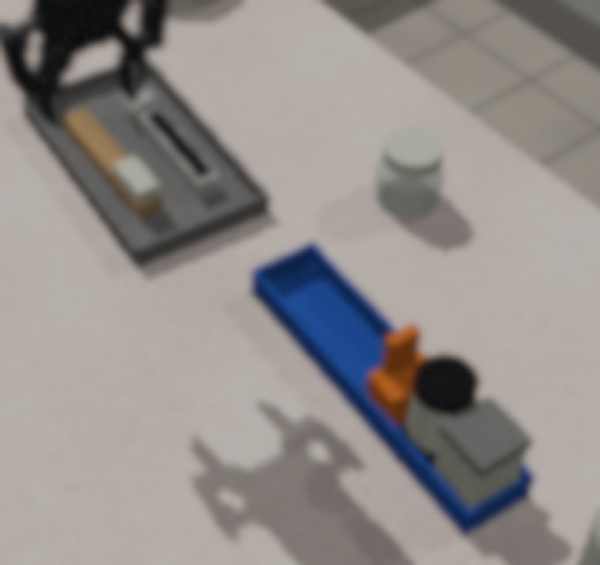

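View pics/b9.png

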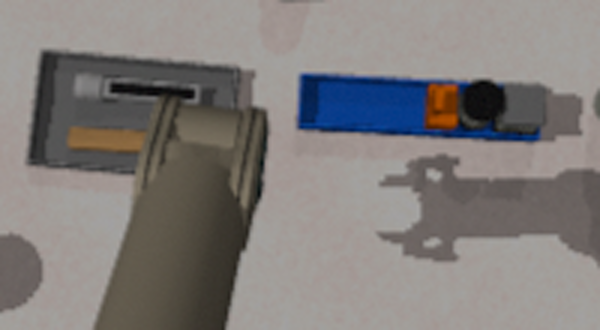

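```bash
python3 -c "
from h import *
print(r.finish_job())"
```

```text
the job is handed in; nothing more can be done
None
```

The job is handed in, though no verdict came back: brush and nozzle lie flat in the tray, the two filters found (one round, one square) stand in a row from the -y wall, and the slider was pushed until it came up firm at about 16 N.

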